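Fill the cup with brass lugs at the bench chute

ROBOT

A 6-joint arm with a two-finger parallel gripper is mounted at the origin on the work surface. World frame = base frame: x ahead of the robot, y to its left, z up, the work surface at z = 0. Lengths are in mm, angles in rad, forces in N, time in s.
With the tool pointing down it reaches from about 350 to 975 mm from the base axis. Payload 7.1 kg.
Tool frame: the origin (TCP) lies midway between the tips of the shut fingers; the grasp point (between the pads) lies 19 mm behind it; z points along the fingers, y is the line along which they close (so a half turn about z gives the same grasp; the last joint's range is limited). The gripper opens to 88 mm and grips with 3 to 60 N. Pads are 20 mm wide; open, the fingers measure 115 mm over their backs; the gripper's body (75 mm by 178 mm) begins 61 mm behind the grasp point.
Start: joints at [1.3, 0.423, 1.63, -0, 1.089, -0.019], TCP at [155.686, 605.282, 222.675] pointing down, gripper open.
Joint ranges: [-3, 3], [-0.9, 2.11], [0.09, 2.58], [-1.31, 4.45], [0.11, 2.69], [-2.54, 2.54]. Speed limits (rad/s): [2.39, 2.39, 3.01, 3.14, 3.14, 3.14].

INTERFACE

Orientations are given as a rotation vector (axis times angle).
In Python, from workcell import ctrl gives the robot as it stands.
- The arm moves only by the shell command python3 -m inch 'ROWS' [OPENING]. ROWS is JSON, a list of rows, each an object with "xyz": the shift along the tool's x, y, z in mm, a list of three; "rot": the turn, a rotation vector about the tool's x, y, z in rad, a list of three. In form: [{"xyz": [dx, dy, dz], "rot": [ax, ay, az]}, ...]. A call has 1 to 12 rows; each row is the pose to reach, as a shift and turn from the pose commanded when the call began, along the tool's axes at that moment; what a row does not reach only later rows make up. A row lasts 1/12 s, in which the tool goes at most 41.7 mm and 7.16 degrees, less where a joint would pass 70% of its speed; a pose out of reach is approached as far as the arm can. A call with a gripper value outside its range is refused whole. OPENING is the closure in counts, from 0 (fully open) to 255 (shut), set as the call begins (- or left out, the last holds). The fingers move at their own pace and stop on an object; the grip force is fixed at half the most. Time passes only in rows, so rows that repeat a pose let the fingers close. It gives the time, the measured TCP pose, the force, the opening and the grip force at its end, in the units of the state.
- ctrl.get_obs(): the state, without advancing time (a new reading comes with each control period).
- ctrl.get_image(name): name is "scene" or "top" or "wrist"; returns the picture (420x560x3 uint8, red, green, blue); there is no depth.
- ctrl.camera_model(name): a dict with "fx", "fy", "cx", "cy" (pixels), "position" and "attitude" of the camera in the world. Camera axes: x right, y up, looking along -z (the intrinsics and any distortion apply to the point x, -y, -z); pixel columns grow to the right and rows downward; lengths in mm; the calibration is good to about 2 mm. A picture is of the moment at which its call begins: read the wrist's pose just before it. camera_model takes no time and is no camera call; for the wrist camera it gives the pose at the moment of the call.
- ctrl.close_job(): hands the job in; it is judged then, once.
The state is a dict: "t": time; "qpos": joint angles; "qvel": joint speeds; "joint_torque": joint torques, N m; "ee_pos": TCP position; "orientation": TCP orientation; "ft_force": force on the tool from outside, world axes, zero at the start; "moment": the same for the moment, N m; "width": finger opening in mm; "grasp_force": force on a finger pad.
Only numpy, scipy, OpenCV 4.12 (cv2) and the standard library are available. Lean on these libraries where they do the work, as an engineer would, in place of code of your own. Each camera call takes 0.05 s, during which the arm holds its last target. There are 200 camera calls.

TASK

Pick up the steel cup by its handle, hold it level under the chute's outlet and raise it so that its rim lifts the gate by the two prongs, and catch all four brass lugs that slide out. Lower the cup so that the gate drops shut, stand it upright in the grey tray and let go; then swing the latch bar down over the gate until it rests in its catch. Spill nothing and leave the other things on the table where they are.

Things in the scene. Friction and masses are not known exactly. Their poses are not given: they have to be found in the camera images.
- chute: Fixed aluminium bench chute. Origin on the table straight below the middle of its lip, z up. The channel (32 mm wide inside, 35 deg steep) falls towards the chute's own +y and ends at the lip, 190 mm up. Channel, foot (120 mm wide in x) and back leg lie at y below 20 mm. Two posts, 10 mm thick, 258 mm tall, stand at x = +40 and -40, y = 5 mm.
- lip (a point): Middle of the chute's lip, 190 mm above the table, where the pieces slide off; its axes are the chute's (+y downhill).
- guard (a point): Centre of the flat guard of 5 mm steel wires that roofs the outlet, 246 mm above the table, 112 mm (chute x) by 78 mm (chute y: 24 to 102 mm past the lip). It is fixed. A gripper held upright over the cup's handle would hit it: lean the gripper 30 to 40 deg away from the guard.
- gate (a joint): Height of the lift gate in m: 0 = shut, 0.040 = fully up. A light steel plate (50 g) across the end of the channel, just in front of the lip. It drops shut by its own weight. Pieces pass from about 0.025 up.
- prongs (a point): Midway between and along the gate's two prongs, level with their underside; rises with the gate. Prongs: 6 mm steel rods on the gate, 56 mm apart, level along the chute's +y from 7 to 95 mm past the lip, underside 50 mm below the lip when shut. A cup's rim pushing up under both lifts the gate (about 1 N); centre the cup here within 5 mm, and the rim passes just below the lip.
- latch (a joint): Angle of the latch bar in rad: 0 = lying level in its catch across the top of the gate, grows as it opens, pi/2 = upright, 1.95 = fully open, leaning to the chute's +x. Its stiff hinge keeps it where it is left (about 1 N at 50 mm from the hinge moves it).
- latch_hinge (a point): Hinge axis of the latch bar, at the top of the +x post, 254 mm above the table; the axis runs along the chute's y. The flat steel bar (10 mm wide along y, 8 mm thick) starts here and is 97 mm long; shut, it points to the chute's -x and lies in the small steel fork on the -x post.
- latch_tip (a point): Centre of the 16 mm ball at the free end of the latch bar, 97 mm from the hinge.
- cup: Loose round steel cup, 70 mm tall, outer diameter 76 mm at the foot and 90 mm at the rim, wall 3 mm, 150 g. Origin at the centre of its underside, z up. A black plastic handle, a straight upright slab, sticks out along its own -x: 14 mm thick (y), from 42 to 91 mm from the axis (x), 32 to 64 mm above the foot (z).
- cup_rim (a point): Centre of the cup's mouth, 70 mm above its origin.
- tray: Fixed grey plastic tray, 140 x 140 x 18 mm, walls 4 mm, floor 4 mm thick; origin at the centre of its underside.
- lug0: Loose brass terminal lug, 22 x 24 x 16 mm, about 35 g, waiting in line in the chute behind the gate; origin at the centre of its underside.
- lug1: Loose brass terminal lug, 22 x 24 x 16 mm, about 35 g, waiting in line in the chute behind the gate; origin at the centre of its underside.
- lug2: Loose brass terminal lug, 22 x 24 x 16 mm, about 35 g, waiting in line in the chute behind the gate; origin at the centre of its underside.
- lug3: Loose brass terminal lug, 22 x 24 x 16 mm, about 35 g, waiting in line in the chute behind the gate; origin at the centre of its underside.
- outlet1: Bystander, not to be moved: a duplex wall socket lying on its back, white twin face on a blue body with a steel strap, 104 x 34 x 29 mm.
- outlet2: Bystander, not to be moved: a second duplex wall socket, same as outlet1.
- breaker: Bystander, not to be moved: a black plug-in breaker lying flat, 75 x 50 x 18 mm.
- tape: Bystander, not to be moved: a roll of black tape lying flat, 68 mm across, 20 mm high.
- brass_plate: Bystander, not to be moved: a brass finger plate lying flat, 90 x 28 x 5 mm.
- screwdriver: Bystander, not to be moved: a screwdriver lying on the table.
- clamp: Bystander, not to be moved: an orange spring clamp lying flat, about 90 x 80 x 25 mm.
Things that resemble listed ones, but are neither listed nor needed, are in the scene too. There is more than one size of the cup; the job needs the smaller.

How it is judged:
By the outcome, as a careful person would: the job done as asked, in the order asked, and still so for the second after the job is handed in, with the robot touching nothing.
It also fails if it takes over 72 s, if anything falls off the work surface, if the arm or the gripper's body presses on something with over 40 N, if the wrist force passes 120 N, or if a joint passes its speed limit or range.

## Working session

There is one attempt and no reset: what is moved stays moved. The work goes in short steps, Python scripts to look and compute and a shell command to move; the robot and the scene stay as the last step left them, time stands still between calls to the robot, and variables do not carry over. Pictures are saved under pics/ and viewed, at most 10 in all, crops included, and the job is handed in when it is done.

```bash
ls; mkdir -p pics
python3 - <<'E'
from workcell import ctrl
import cv2,numpy as np
o=ctrl.get_obs();print({k:np.round(v,3).tolist() for k,v in o.items()})
for n in("scene","top","wrist"):
    print(n,ctrl.camera_model(n)); im=ctrl.get_image(n); cv2.imwrite(f"pics/{n}0.png",im[:,:,::-1])
E
```

```text
pics
{'t': 0.0, 'qpos': [1.3, 0.424, 1.631, -0.0, 1.089, -0.019], 'qvel': [0.001, 0.001, 0.001, 0.001, -0.001, 0.0], 'joint_torque': [-0.001, -54.465, -27.365, 0.064, 0.023, -0.0], 'ee_pos': [155.542, 604.75, 221.894], 'orientation': [-0.394, -3.117, 0.002], 'ft_force': [-0.723, 0.496, 0.467], 'moment': [-0.028, 0.008, -0.01], 'grasp_force': 0.0, 'width': 87.991}
scene {'fx': 404.17846798158274, 'fy': 404.17846798158274, 'cx': 273.5413347916769, 'cy': 214.11058626607033, 'position': array([968.96050123, -83.56199812, 881.3767878 ]), 'attitude': array([0.48435427, 0.38178018, 1.26643457])}
top {'fx': 387.65080155346163, 'fy': 387.65080155346163, 'cx': 284.0100219588573, 'cy': 204.1243435056416, 'position': array([356.32498931,  45.99752982, 971.26510448]), 'attitude': array([ 0.15469874, -0.17036668, -1.71796191])}
wrist {'fx': 316.15012657248707, 'fy': 316.15012657248707, 'cx': 283.0632148027365, 'cy': 211.89923688769392, 'position': array([ 78.90016276, 625.01428349, 384.41499364]), 'attitude': array([-0.25035622, -0.19176958,  1.30967862])}
```

View pics/top0.png

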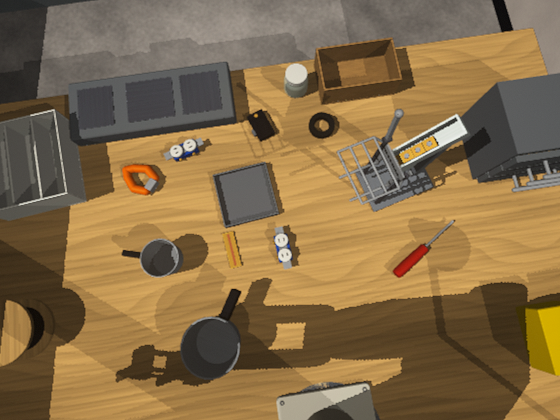

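View pics/scene0.png

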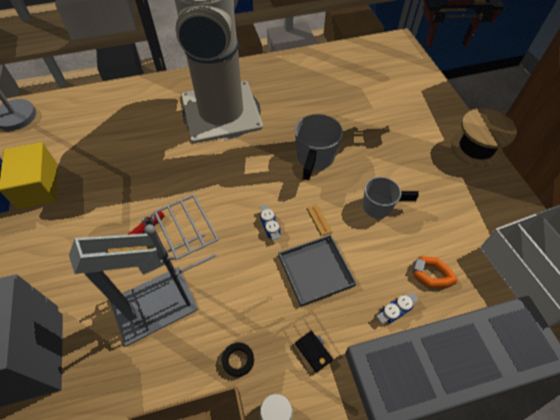

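The top view shows the small cup at (160,258) with its handle to the left (123,253), the tray at (247,195), and the chute at about (400,165) with its guard at (370,170). The latch bar is near (393,125), leaning open. In the scene view the small cup is at (382,198) and the chute lip and gate at about (150,250). Next I'll zoom in to get accurate pixels.

```bash
cat > h.py <<'E'
import numpy as np,cv2
from scipy.spatial.transform import Rotation as R
from workcell import ctrl
def ray(m,u,v):
    d=np.array([(u-m['cx'])/m['fx'],-(v-m['cy'])/m['fy'],-1.]);d=R.from_rotvec(m['attitude']).apply(d)
    return np.array(m['position']),d/np.linalg.norm(d)
def plane(m,u,v,z):
    p,d=ray(m,u,v);return p+d*(z-p[2])/d[2]
def proj(m,P):
    c=R.from_rotvec(m['attitude']).inv().apply(np.atleast_2d(P)-m['position'])
    return np.c_[m['cx']-m['fx']*c[:,0]/c[:,2],m['cy']+m['fy']*c[:,1]/c[:,2]]
def tri(rays):
    A=np.zeros((3,3));b=np.zeros(3)
    for p,d in rays:
        M=np.eye(3)-np.outer(d,d);A+=M;b+=M@p
    x=np.linalg.solve(A,b);return x,[np.linalg.norm(np.cross(x-p,d)) for p,d in rays]
E
python3 - <<'E'
import cv2,numpy as np
t=cv2.imread('pics/top0.png');s=cv2.imread('pics/scene0.png')
def crop(i,u,v,w,h,k):
    c=cv2.resize(i[v:v+h,u:u+w],None,fx=k,fy=k,interpolation=cv2.INTER_CUBIC)
    for x in range((u//20+1)*20,u+w,20): cv2.putText(c,str(x),((x-u)*k,8),0,.3,(0,0,255));cv2.line(c,((x-u)*k,8),((x-u)*k,14),(0,0,255))
    for y in range((v//20+1)*20,v+h,20): cv2.putText(c,str(y),(0,(y-v)*k+3),0,.3,(0,0,255));cv2.line(c,(20,(y-v)*k),(26,(y-v)*k),(0,0,255))
    return c
a=crop(t,330,98,140,120,5);cv2.imwrite('pics/a.png',a)
b=crop(s,65,190,160,120+30,4)
cv2.imwrite('pics/b.png',b)
c=np.vstack([crop(t,110,160,180,120,4)[:, :600] if 0 else crop(t,110,160,190,125,4)]);cv2.imwrite('pics/c.png',c)
E
```

```text
(no output)
```

View pics/a.png

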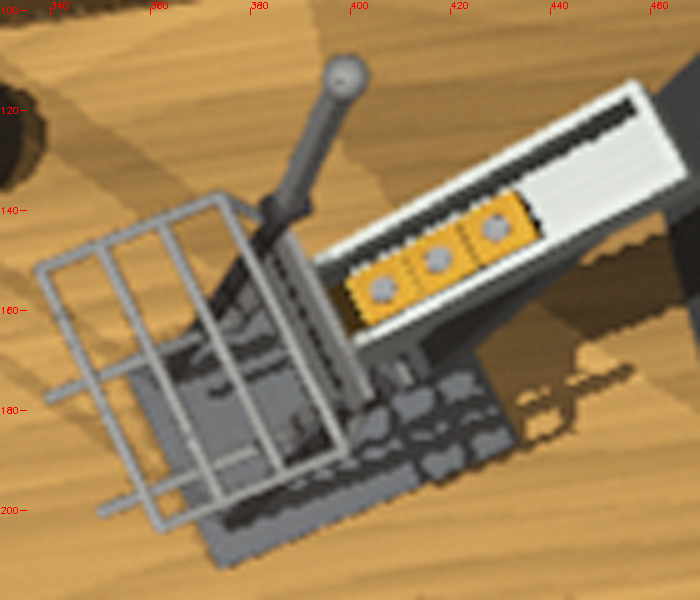

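View pics/b.png

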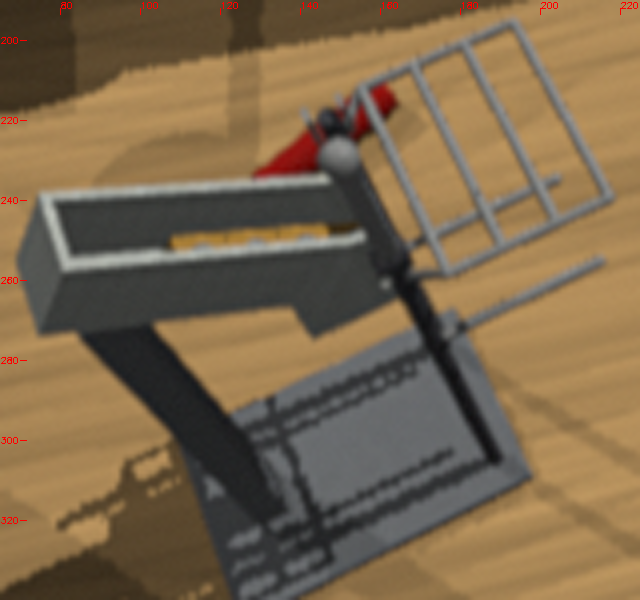

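View pics/c.png

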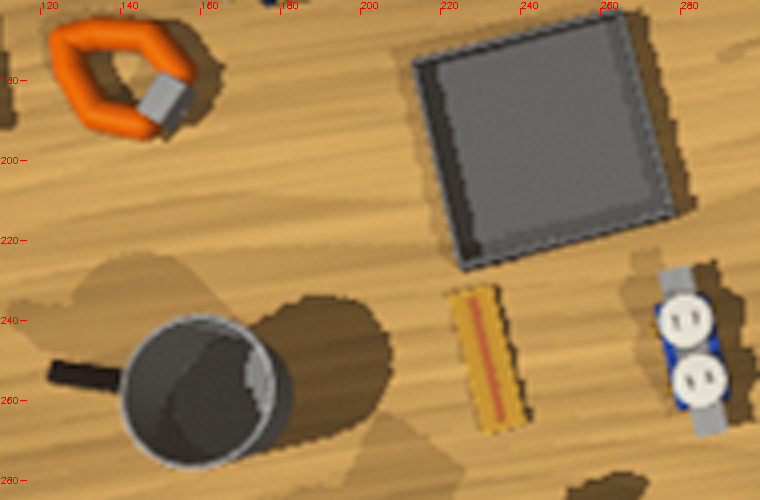

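Crop a shows guard corners at (338,152), (374.4,137.6), (399,188.4) and (362.4,203.4), the latch ball at (399.2,113.2), and prong tips at (339.6,177.8) and (350.4,200.4). Crop b shows the same points in the scene view, with the ball at (150,228.8). Crop c shows the cup rim centre at (159.5,257.8), the handle end at (122,253), and the tray corners.

Run:
```python
from h import *
np.set_printoptions(suppress=True,precision=1)
T=ctrl.camera_model('top');S=ctrl.camera_model('scene')
g=[(338,152),(374.4,137.6),(399,188.4),(362.4,203.4)]
G=np.array([plane(T,*p,246) for p in g]);print('guard top',G,G.mean(0),[np.linalg.norm(G[i]-G[i-1]) for i in range(4)])
gs=[(217.5,239.5),(176.8,258),(155.5,212),(193,195.5)]
Gs=np.array([plane(S,*p,246) for p in gs]);print('guard scene',Gs,Gs.mean(0))
for a,b in zip(g,gs): print(tri([ray(T,*a),ray(S,*b)]))
print('ball',tri([ray(T,399.2,113.2),ray(S,150,228.75)]))
print('prong tips');
for a,b in [((339.6,177.8),(215.5,255.5)),((350.4,200.4),(204.5,234.75))]: print(tri([ray(T,*a),ray(S,*b)]),plane(T,*a,143))
tr=np.array([plane(T,*p,18) for p in [(213.25,175.5),(265,163),(279.5,213),(225.75,227.5)]]);print('tray',tr,tr.mean(0),[np.linalg.norm(tr[i]-tr[i-1]) for i in range(4)])
tm=cv2.imread('pics/top0.png')
c=plane(T,159.5,257.75,70);print('cup',c,'D',np.linalg.norm(plane(T,140.25,257.75,70)-plane(T,178.75,257.75,70)),np.linalg.norm(plane(T,159.5,238.75,70)-plane(T,159.5,276.75,70)))
e=plane(T,122,253,64);print('handle end',e,np.linalg.norm((e-c)[:2]),np.arctan2(*(e-c)[1::-1]))
e=plane(S,416,196,64);print('handle sc',e)
o=ctrl.get_obs();print(R.from_rotvec(o['orientation']).as_matrix(),o['ee_pos'])
M=R.from_rotvec(o['orientation'])
W=ctrl.camera_model('wrist');print('cam in tool',M.inv().apply(W['position']-o['ee_pos']),(M.inv()*R.from_rotvec(W['attitude'])).as_matrix())
```

```text
guard top [[ 591.2  -93.2  246. ]
 [ 609.5 -169.7  246. ]
 [ 500.8 -195.8  246. ]
 [ 482.6 -120.6  246. ]] [ 546.  -144.8  246. ] [np.float64(111.93823931631698), np.float64(78.58717023247935), np.float64(111.80067359769409), np.float64(77.28308552072305)]
guard scene [[ 596.   -92.9  246. ]
 [ 613.7 -168.8  246. ]
 [ 506.5 -194.6  246. ]
 [ 487.4 -120.4  246. ]] [ 550.9 -144.2  246. ]
(array([592.9, -93.6, 241. ]), [np.float64(0.6040560625514416), np.float64(0.6040560625513982)])
(array([ 611. , -170.2,  241.7]), [np.float64(0.7583925688622012), np.float64(0.7583925688622236)])
(array([ 502. , -196.6,  240.3]), [np.float64(1.0078147166016733), np.float64(1.0078147166016969)])
(array([ 483.6, -121.2,  241.2]), [np.float64(0.5431350060512383), np.float64(0.5431350060512228)])
ball (array([ 610.3, -188.8,  349.5]), [np.float64(0.836694885340299), np.float64(0.8366948853402599)])
prong tips
(array([ 567.1, -106.4,  135.4]), [np.float64(0.7287864782106656), np.float64(0.728786478210608)]) [ 565.1 -105.7  143. ]
(array([ 512.6, -120.1,  136.3]), [np.float64(0.9958388045984795), np.float64(0.9958388045984577)]) [ 511.2 -119.7  143. ]
tray [[652.2 188.6  18. ]
 [664.8  53.3  18. ]
 [530.1  36.2  18. ]
 [514.4 173.5  18. ]] [590.4 112.9  18. ] [np.float64(138.5972484246864), np.float64(135.85751760073867), np.float64(135.75830135317668), np.float64(138.2169426215792)]
cup [459.3 326.7  70. ] D 89.18583877676434 87.41357635011136
handle end [484.4 414.3  64. ] 91.09614430308324 1.2918078363840337
handle sc [498.1 401.5  64. ]
[[-1.   0.2 -0. ]
 [ 0.2  1.  -0. ]
 [ 0.  -0.  -1. ]] [155.6 604.9 222.1]
cam in tool [  79.3    0.2 -162.4] [[ 0.   1.   0.3]
 [ 1.  -0.   0. ]
 [ 0.   0.3 -1. ]]
```

```bash
cat > plan.py <<'E'
from h import *
CUP=np.array([459.3,326.7]);HD=1.292
LIP=np.array([562.9,-206.2]);EY=np.array([-.24,.971]);EX=np.array([.971,.24]);PR=np.array([550.2,-156.2]);TRAY=np.array([590.4,112.9])
def held(c,foot,h,back=0,tilt=35,rg=66,zg=48):
    """TCP pose for a cup at c, foot height, handle heading h; back = retreat along the tool"""
    t=np.radians(tilt);H=np.array([np.cos(h),np.sin(h),0])
    z=-H*np.sin(t)-np.array([0,0,np.cos(t)]);y=np.array([np.sin(h),-np.cos(h),0]);x=np.cross(y,z)
    return np.r_[c,foot]+H*rg+[0,0,zg]+z*(19-back),R.from_matrix(np.c_[x,y,z])
def rel(p,r,base=None):
    """shift and turn from the present (or given) pose, in tool axes"""
    if base is None:
        o=ctrl.get_obs();base=(o['ee_pos'],R.from_rotvec(o['orientation']))
    q=base[1].inv();d=q.apply(p-base[0]);w=(q*r).as_rotvec()
    print('xyz',d.round(1).tolist(),'rot',w.round(3).tolist(),'len %.0f ang %.0f deg'%(np.linalg.norm(d),np.degrees(np.linalg.norm(w))),'-> tcp',p.round(1))
E
python3 - <<'E'
from plan import *
T=ctrl.camera_model('top');S=ctrl.camera_model('scene')
print('wood',tri([ray(T,8,330),ray(S,487,130)]))
print('rim scene',plane(S,382,189,70),'proj of cup rim',proj(S,[*CUP,70]),'handle end',proj(S,[*(CUP+91*np.array([np.cos(HD),np.sin(HD)])),64]))
p,r=held(CUP,0,HD,110);p[2]+=120;rel(p,r)
p,r=held(CUP,0,HD,110);rel(p,r)
E
```

```text
wood (array([352.01657332, 678.03942887,  72.26527929]), [np.float64(3.120635851031906), np.float64(3.120635851032022)])
rim scene [459.61410113 326.22558316  70.        ] proj of cup rim [[382.12653597 188.86093616]] handle end [[418.21955782 190.55961937]]
xyz [-366.6, -75.6, -20.4] rot [0.486, -0.473, 1.543] len 375 ang 97 deg -> tcp [491.8 440.3 242.5]
xyz [-366.6, -75.5, 99.6] rot [0.486, -0.473, 1.543] len 387 ang 97 deg -> tcp [491.8 440.3 122.5]
```

```bash
python3 -m inch '[{"xyz":[-20,0,-40],"rot":[0,0,0]},{"xyz":[-60,-10,-50],"rot":[0.04,-0.04,0.13]},{"xyz":[-367,-76,-40],"rot":[0.486,-0.473,1.543]},{"xyz":[-367,-76,-40],"rot":[0.486,-0.473,1.543]},{"xyz":[-367,-76,-40],"rot":[0.486,-0.473,1.543]},{"xyz":[-367,-76,-40],"rot":[0.486,-0.473,1.543]},{"xyz":[-367,-76,-40],"rot":[0.486,-0.473,1.543]},{"xyz":[-367,-76,-40],"rot":[0.486,-0.473,1.543]},{"xyz":[-367,-76,-40],"rot":[0.486,-0.473,1.543]},{"xyz":[-367,-76,-40],"rot":[0.486,-0.473,1.543]},{"xyz":[-367,-76,-40],"rot":[0.486,-0.473,1.543]},{"xyz":[-367,-76,-40],"rot":[0.486,-0.473,1.543]}]' 0
python3 - <<'E'
from plan import *
rel(*held(CUP,0,HD,110));print(ctrl.get_obs()['qpos'].round(2))
E
```

```text
t: 1.15
ee_pos: [493.5, 438.9, 262.0]
orientation: [1.938, 1.979, -0.588]
ft_force: [-0.1, -0.4, 0.5]
width: 88.0
grasp_force: 0.0
xyz [69.7, 8.7, 120.5] rot [0.087, -0.085, 0.277] len 139 ang 17 deg -> tcp [491.8 440.3 122.5]
[ 0.84  0.66  1.23 -0.29  1.69  0.85]
```

```bash
python3 -m inch '[{"xyz":[70,9,120],"rot":[0.087,-0.085,0.277]},{"xyz":[70,9,120],"rot":[0.087,-0.085,0.277]},{"xyz":[70,9,120],"rot":[0.087,-0.085,0.277]},{"xyz":[70,9,120],"rot":[0.087,-0.085,0.277]},{"xyz":[70,9,120],"rot":[0.087,-0.085,0.277]},{"xyz":[70,9,120],"rot":[0.087,-0.085,0.277]}]'
python3 - <<'E'
from plan import *
rel(*held(CUP,0,HD,110));rel(*held(CUP,0,HD));print(ctrl.get_obs()['qpos'].round(2))
W=ctrl.camera_model('wrist');im=ctrl.get_image('wrist')[:,:,::-1].copy()
H=np.array([np.cos(HD),np.sin(HD)])
for P in ([*CUP,70],[*(CUP+45*H),70],[*(CUP-45*H),70],[*(CUP+91*H),64],[*(CUP+66*H),48]):
    u=proj(W,P)[0];print(P,u.round(0));cv2.drawMarker(im,tuple(int(a) for a in u),(0,0,255),1,12)
cv2.imwrite('pics/w1.png',im)
E
```

```text
t: 1.65
ee_pos: [490.6, 442.5, 123.9]
orientation: [2.144, 1.634, -0.676]
ft_force: [0.3, -0.1, 1.3]
width: 87.5
grasp_force: 0.0
xyz [-0.7, 1.8, 2.1] rot [0.003, -0.002, 0.01] len 3 ang 1 deg -> tcp [491.8 440.3 122.5]
xyz [-0.9, 1.4, 112.1] rot [0.003, -0.002, 0.01] len 112 ang 1 deg -> tcp [474.5 379.7  32.4]
[ 0.84  0.86  1.21 -0.26  1.63  1.16]
[np.float64(459.3), np.float64(326.7), 70] [284. 275.]
[np.float64(471.6839393385462), np.float64(369.96243227627417), 70] [284. 251.]
[np.float64(446.9160606614538), np.float64(283.4375677237258), 70] [283. 294.]
[np.float64(484.3430773290601), np.float64(414.1862519364655), 64] [285. 212.]
[np.float64(477.4631110298678), np.float64(390.1515673385354), 48] [284. 215.]
```

View pics/w1.png

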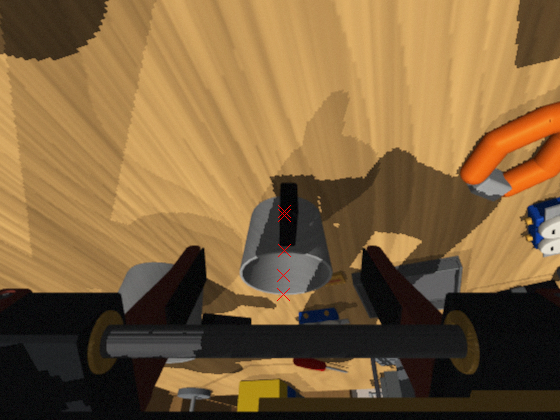

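The wrist view shows the cup's rim centred at (286,273) against (284,275) predicted. The handle is centred at column 289, so I'll shift 2 mm more along the tool's +y and advance.

```bash
python3 -m inch '[{"xyz":[-1,3.5,30],"rot":[0.003,-0.002,0.01]},{"xyz":[-1,3.5,60],"rot":[0.003,-0.002,0.01]},{"xyz":[-1,3.5,85],"rot":[0.003,-0.002,0.01]},{"xyz":[-1,3.5,100],"rot":[0.003,-0.002,0.01]},{"xyz":[-1,3.5,108],"rot":[0.003,-0.002,0.01]},{"xyz":[-1,3.5,112],"rot":[0.003,-0.002,0.01]},{"xyz":[-1,3.5,112],"rot":[0.003,-0.002,0.01]}]'
python3 - <<'E'
from plan import *
rel(*held(CUP,0,HD))
E
```

```text
t: 2.28
ee_pos: [477.4, 380.1, 33.9]
orientation: [2.155, 1.62, -0.673]
ft_force: [-0.5, -0.0, 0.5]
width: 87.8
grasp_force: 0.0
xyz [-0.2, -2.7, 1.9] rot [0.001, -0.004, -0.003] len 3 ang 0 deg -> tcp [474.5 379.7  32.4]
```

```bash
python3 -m inch '[{"xyz":[0,0,0],"rot":[0,0,0]},{"xyz":[0,0,0],"rot":[0,0,0]},{"xyz":[0,0,0],"rot":[0,0,0]},{"xyz":[0,0,0],"rot":[0,0,0]},{"xyz":[0,0,0],"rot":[0,0,0]},{"xyz":[0,0,0],"rot":[0,0,0]},{"xyz":[0,0,0],"rot":[0,0,0]},{"xyz":[0,0,0],"rot":[0,0,0]},{"xyz":[0,0,0],"rot":[0,0,0]},{"xyz":[0,0,0],"rot":[0,0,0]},{"xyz":[0,0,0],"rot":[0,0,0]},{"xyz":[0,0,0],"rot":[0,0,0]}]' 255
python3 - <<'E'
from plan import *
T=ctrl.camera_model('top');im=ctrl.get_image('top')
cv2.imwrite('pics/t1.png',im[:,:,::-1])
E
```

```text
t: 3.28
ee_pos: [476.4, 379.2, 32.1]
orientation: [2.153, 1.619, -0.677]
ft_force: [-0.3, -0.5, 0.4]
width: 14.0
grasp_force: 30.0
```

```bash
cat >> plan.py <<'E'
import json,os
if os.path.exists('g.json'):
    g=json.load(open('g.json'));RG=R.from_quat(g['q']);OFF=np.array(g['off']);HG=g['h']
    def cuppose(c,foot,h):
        """TCP pose that puts the held cup level at c, foot, heading h (as grasped on the table)"""
        z=R.from_rotvec([0,0,h-HG]);return np.r_[c,foot]+z.apply(OFF),z*RG
E
python3 - <<'E'
from plan import *
o=ctrl.get_obs();r=R.from_rotvec(o['orientation']);M=r.as_matrix()
y=M[:,1];h=np.arctan2(y[0],-y[1]);H=np.array([np.cos(h),np.sin(h),0])
gp=o['ee_pos']-19*M[:,2];rg=(gp[:2]-CUP)@H[:2]
print('h',h,'rg',rg,'gp',gp,'lateral',(gp[:2]-CUP)@y[:2],'tilt',np.degrees(np.arccos(-M[2,2])))
c=gp-rg*H;c[2]=0;print('cup now',c)
json.dump(dict(q=r.as_quat().tolist(),off=(o['ee_pos']-c).tolist(),h=h),open('g.json','w'))
E
python3 - <<'E'
from plan import *
o=ctrl.get_obs();c=o['ee_pos']-OFF
rel(*cuppose(c[:2],150,HG))
hy=np.arctan2(EY[1],EY[0]);print(hy)
rel(*cuppose(PR+EY*130,40,hy),cuppose(c[:2],150,HG))
E
```

```text
h 1.2897760272737147 rg 66.11773465419684 gp [479.4420439  389.70304141  47.66566038] lateral 1.8789143065581544 tilt 34.94392927706609
cup now [461.10521128 326.17890895   0.        ]
xyz [-85.9, 0.2, -123.0] rot [-0.0, 0.0, -0.0] len 150 ang 0 deg -> tcp [476.4 379.2 182.1]
1.813107682959251
xyz [-210.3, 126.7, 281.3] rot [-0.3, 0.001, -0.429] len 373 ang 30 deg -> tcp [505.8  23.7  72.1]
```

```bash
python3 -m inch '[{"xyz":[-3,0,-4],"rot":[0,0,0]},{"xyz":[-9,0,-12],"rot":[0,0,0]},{"xyz":[-20,0,-29],"rot":[0,0,0]},{"xyz":[-34,0,-49],"rot":[0,0,0]},{"xyz":[-48,0,-69],"rot":[0,0,0]},{"xyz":[-57,0,-82],"rot":[0,0,0]},{"xyz":[-57,0,-82],"rot":[0,0,0]}]'
python3 - <<'E'
from plan import *
hy=np.arctan2(EY[1],EY[0])
rel(*cuppose(PR+EY*150,100,hy));o=ctrl.get_obs();rel(*cuppose(PR+EY*150,55,hy),cuppose(PR+EY*150,100,hy))
im=ctrl.get_image('wrist');cv2.imwrite('pics/w2.png',im[:,:,::-1])
E
```

```text
t: 3.92
ee_pos: [478.0, 381.1, 136.1]
orientation: [2.156, 1.62, -0.668]
ft_force: [0.1, -0.1, -0.9]
width: 13.8
grasp_force: 30.0
xyz [-259.4, 115.8, 184.6] rot [-0.296, -0.004, -0.432] len 339 ang 30 deg -> tcp [501.   43.1 132.1]
xyz [25.8, -0.1, 36.9] rot [0.0, 0.0, 0.0] len 45 ang 0 deg -> tcp [501.   43.1  87.1]
```

View pics/w2.png

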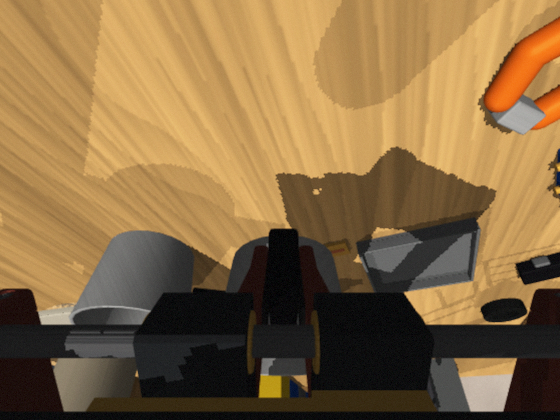

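The wrist view shows the cup held by its handle at (283,240) between the pads. I'm moving it across to the chute.

```bash
python3 -m inch '[{"xyz":[-13,6,9],"rot":[-0.015,0,-0.022]},{"xyz":[-39,17,28],"rot":[-0.044,0,-0.065]},{"xyz":[-71,32,51],"rot":[-0.081,-0.001,-0.119]},{"xyz":[-104,46,74],"rot":[-0.118,-0.002,-0.173]},{"xyz":[-137,61,97],"rot":[-0.156,-0.002,-0.228]},{"xyz":[-169,75,120],"rot":[-0.193,-0.003,-0.281]},{"xyz":[-202,90,144],"rot":[-0.23,-0.003,-0.336]},{"xyz":[-230,103,164],"rot":[-0.262,-0.004,-0.383]},{"xyz":[-250,111,178],"rot":[-0.285,-0.004,-0.416]},{"xyz":[-259,116,185],"rot":[-0.296,-0.004,-0.432]},{"xyz":[-259,116,185],"rot":[-0.296,-0.004,-0.432]},{"xyz":[-259,116,185],"rot":[-0.296,-0.004,-0.432]}]'
python3 - <<'E'
from plan import *
hy=np.arctan2(EY[1],EY[0])
rel(*cuppose(PR+EY*150,55,hy));print(ctrl.get_obs()['qpos'].round(2))
for n in('top','scene'): cv2.imwrite(f'pics/{n}2.png',ctrl.get_image(n)[:,:,::-1])
t=cv2.imread('pics/top2.png');s=cv2.imread('pics/scene2.png')
a=cv2.resize(t[90:240,250:450],None,fx=4,fy=4,interpolation=cv2.INTER_CUBIC);cv2.imwrite('pics/t2c.png',a)
E
```

```text
t: 4.97
ee_pos: [499.5, 41.6, 128.3]
orientation: [1.612, 2.059, -0.515]
ft_force: [0.0, -0.0, -1.4]
width: 13.6
grasp_force: 30.0
xyz [24.5, 2.0, 33.1] rot [-0.006, 0.003, 0.002] len 41 ang 0 deg -> tcp [501.   43.1  87.1]
[ 0.41  0.49  1.98 -0.76  0.96  0.72]
```

View pics/scene2.png

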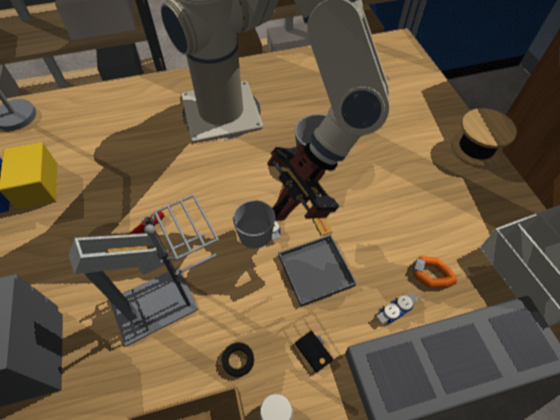

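The scene view shows the cup hanging level at (255,222), clear of the prong tips at (205,235) and (215,255). I'll check its rim numerically against the held estimate.

```bash
cat > rim.py <<'E'
from plan import *
from scipy.optimize import least_squares
def rim(name,img,bg,c,z,lo,hi):
    """circle of radius 45 at height z from the silhouette, seen from c towards headings lo..hi"""
    m=ctrl.camera_model(name);s=cv2.cvtColor(img,cv2.COLOR_BGR2HSV)[:,:,1]
    k=((s<75)&(np.abs(img.astype(int)-bg).sum(2)>30)).astype(np.uint8)
    k=cv2.morphologyEx(k,cv2.MORPH_CLOSE,np.ones((5,5)));k=cv2.morphologyEx(k,cv2.MORPH_OPEN,np.ones((5,5)))
    u0=proj(m,[*c,z-20])[0].astype(int);n,l=cv2.connectedComponents(k);k=(l==l[u0[1],u0[0]]).astype(np.uint8)
    P=max(cv2.findContours(k,0,cv2.CHAIN_APPROX_NONE)[0],key=len)[:,0]
    W=np.array([plane(m,u,v,z)[:2] for u,v in P]);d=W-c;a=np.degrees(np.arctan2(d[:,1],d[:,0]))%360;r=np.hypot(*d.T)
    w=W[((a-lo)%360<(hi-lo))&(abs(r-45)<12)]
    f=least_squares(lambda p:np.hypot(*(w-p).T)-45,c,loss='soft_l1');return f.x,len(w),np.abs(f.fun).mean()
E
python3 - <<'E'
from rim import *
o=ctrl.get_obs();q=R.from_rotvec(o['orientation']);D=q*RG.inv();c=o['ee_pos']-D.apply(OFF);print('held est',c,D.as_rotvec())
z=c[2]+70
im=cv2.imread('pics/top2.png');print(rim('top',im,cv2.imread('pics/top0.png').astype(int),c[:2],z,230,360+20))
im=cv2.imread('pics/scene2.png');print(rim('scene',im,cv2.imread('pics/scene0.png').astype(int),c[:2],z,120,300))
E
```

```text
held est [513.3837264  -10.86509271  96.54918498] [-0.00249063  0.0050991   0.52375573]
(array([511.79138853,  -9.29576502]), 50, np.float64(0.6058494602432877))
(array([518.22171446, -10.33898105]), 52, np.float64(1.1545085164263842))
```

```bash
python3 -m inch '[{"xyz":[6,1,8],"rot":[-0.003,0.001,0]},{"xyz":[13,1.5,18],"rot":[-0.005,0.002,0.001]},{"xyz":[20,2,28],"rot":[-0.006,0.003,0.002]},{"xyz":[24.5,2,33],"rot":[-0.006,0.003,0.002]},{"xyz":[24.5,2,33],"rot":[-0.006,0.003,0.002]},{"xyz":[24.5,2,33],"rot":[-0.006,0.003,0.002]}]'
python3 - <<'E'
from plan import *
hy=np.arctan2(EY[1],EY[0])
for k in (150,0): rel(*cuppose(PR+EY*k,55,hy))
E
```

```text
t: 5.57
ee_pos: [500.6, 43.0, 86.8]
orientation: [1.609, 2.061, -0.508]
ft_force: [0.4, 0.9, -0.7]
width: 13.6
grasp_force: 30.0
xyz [-0.2, 0.4, -0.2] rot [0.0, 0.001, 0.003] len 0 ang 0 deg -> tcp [501.   43.1  87.1]
xyz [-123.1, -0.0, 85.8] rot [0.0, 0.001, 0.003] len 150 ang 0 deg -> tcp [ 537.  -102.6   87.1]
```

```bash
python3 -m inch '[{"xyz":[-7,0,5],"rot":[0,0,0]},{"xyz":[-20,0,14],"rot":[0,0,0]},{"xyz":[-40,0,28],"rot":[0,0.001,0.002]},{"xyz":[-60,0,42],"rot":[0,0.001,0.003]},{"xyz":[-80,0,56],"rot":[0,0.001,0.003]},{"xyz":[-98,0,68.5],"rot":[0,0.001,0.003]},{"xyz":[-112,0,78],"rot":[0,0.001,0.003]},{"xyz":[-120,0,84],"rot":[0,0.001,0.003]},{"xyz":[-123,0,86],"rot":[0,0.001,0.003]},{"xyz":[-123,0,86],"rot":[0,0.001,0.003]},{"xyz":[-123,0,86],"rot":[0,0.001,0.003]}]'
python3 - <<'E'
from plan import *
hy=np.arctan2(EY[1],EY[0])
for f in (55,68,100,105): rel(*cuppose(PR,f,hy))
print(ctrl.get_obs()['qpos'].round(2))
for n in('top','scene'): cv2.imwrite(f'pics/{n}3.png',ctrl.get_image(n)[:,:,::-1])
k=lambda f,u,v,w,h,s:cv2.resize(cv2.imread(f)[v:v+h,u:u+w],None,fx=s,fy=s,interpolation=cv2.INTER_CUBIC)
cv2.imwrite('pics/c3.png',np.hstack([k('pics/top3.png',325,100,100,120,4),k('pics/scene3.png',130,190,100,120,4)]))
E
```

```text
t: 6.48
ee_pos: [537.4, -102.4, 87.8]
orientation: [1.614, 2.058, -0.503]
ft_force: [-0.8, -0.5, -1.9]
width: 13.6
grasp_force: 30.0
xyz [0.3, -0.5, 0.7] rot [0.002, -0.001, -0.002] len 1 ang 0 deg -> tcp [ 537.  -102.6   87.1]
xyz [-7.1, -0.4, -10.0] rot [0.002, -0.001, -0.002] len 12 ang 0 deg -> tcp [ 537.  -102.6  100.1]
xyz [-25.4, -0.3, -36.3] rot [0.002, -0.001, -0.002] len 44 ang 0 deg -> tcp [ 537.  -102.6  132.1]
xyz [-28.3, -0.3, -40.4] rot [0.002, -0.001, -0.002] len 49 ang 0 deg -> tcp [ 537.  -102.6  137.1]
[ 0.12  0.56  2.   -0.97  0.76  0.66]
```

View pics/c3.png

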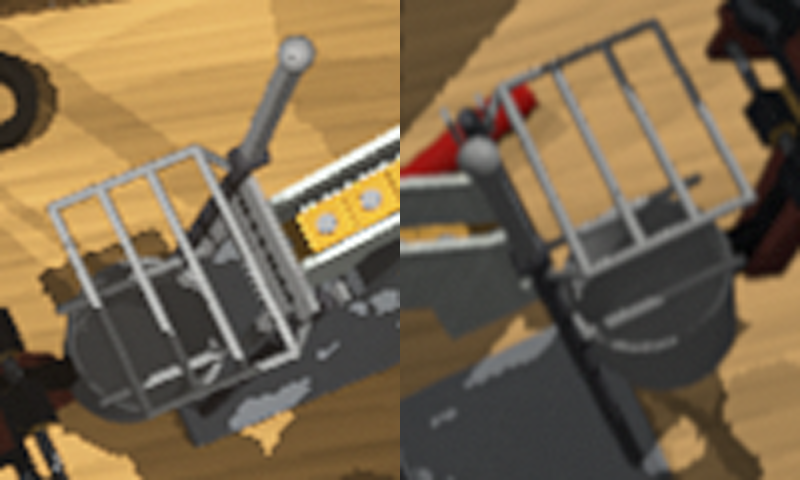

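The crop shows the cup centred under the two prongs in both views, and clear of the guard. I'm raising it gently.

```bash
python3 -m inch '[{"xyz":[-2,-0.5,-2.5],"rot":[0.002,-0.001,-0.002]},{"xyz":[-4.5,-0.5,-6],"rot":[0.002,-0.001,-0.002]},{"xyz":[-7,-0.4,-10],"rot":[0.002,-0.001,-0.002]},{"xyz":[-10,-0.4,-14],"rot":[0.002,-0.001,-0.002]},{"xyz":[-13,-0.4,-18],"rot":[0.002,-0.001,-0.002]},{"xyz":[-13,-0.4,-18],"rot":[0.002,-0.001,-0.002]}]'
python3 - <<'E'
from plan import *
hy=np.arctan2(EY[1],EY[0]);rel(*cuppose(PR,104,hy));o=ctrl.get_obs();print(o['moment'])
E
```

```text
t: 7.08
ee_pos: [537.6, -102.9, 111.1]
orientation: [1.612, 2.058, -0.505]
ft_force: [1.1, 0.1, -0.6]
width: 13.9
grasp_force: 30.0
xyz [-13.9, -0.5, -20.8] rot [0.001, 0.0, -0.0] len 25 ang 0 deg -> tcp [ 537.  -102.6  136.1]
[0.37551164 0.14936862 0.05249444]
```

```bash
python3 -m inch '[{"xyz":[-3,0,-4],"rot":[0,0,0]},{"xyz":[-6,0,-9],"rot":[0,0,0]},{"xyz":[-9,-0.3,-13.5],"rot":[0,0,0]},{"xyz":[-12,-0.4,-18],"rot":[0,0,0]},{"xyz":[-14,-0.5,-21],"rot":[0,0,0]},{"xyz":[-14,-0.5,-21],"rot":[0,0,0]},{"xyz":[-14,-0.5,-21],"rot":[0,0,0]},{"xyz":[-14,-0.5,-21],"rot":[0,0,0]},{"xyz":[-14,-0.5,-21],"rot":[0,0,0]},{"xyz":[-14,-0.5,-21],"rot":[0,0,0]},{"xyz":[-14,-0.5,-21],"rot":[0,0,0]},{"xyz":[-14,-0.5,-21],"rot":[0,0,0]}]'
cat > look.py <<'E'
from plan import *
import sys
n=sys.argv[1];f={}
for v in('top','scene'):
    f[v]=ctrl.get_image(v)[:,:,::-1];cv2.imwrite(f'pics/{v}{n}.png',f[v])
def bl(v,x0,y0,x1,y1):
    im=f[v][y0:y1,x0:x1];h=cv2.cvtColor(np.ascontiguousarray(im),cv2.COLOR_BGR2HSV)
    m=((h[:,:,0]>14)&(h[:,:,0]<26)&(h[:,:,1]>165)&(h[:,:,2]>120)).astype(np.uint8)
    k,_,s,c=cv2.connectedComponentsWithStats(m);return [(s[i,4],(c[i]+[x0,y0]).round(0).tolist()) for i in range(1,k) if s[i,4]>8]
print('top chute',bl('top',390,120,450,170));print('scene chute',bl('scene',100,225,165,262))
o=ctrl.get_obs();print('F',o['ft_force'].round(1),'M',o['moment'].round(2),'tcp',o['ee_pos'].round(1))
E
cp pics/top0.png /dev/null; python3 look.py 4
```

```text
t: 8.08
ee_pos: [536.3, -102.7, 134.9]
orientation: [1.612, 2.059, -0.507]
ft_force: [-0.2, 0.0, -3.6]
width: 14.2
grasp_force: 30.0
top chute []
scene chute []
F [-0.3 -0.5 -3.5] M [0.71 0.26 0.01] tcp [ 536.3 -102.7  134.9]
```

```bash
python3 -m inch '[{"xyz":[0,0,0],"rot":[0,0,0]},{"xyz":[0,0,0],"rot":[0,0,0]},{"xyz":[0,0,0],"rot":[0,0,0]},{"xyz":[0,0,0],"rot":[0,0,0]}]'
python3 - <<'E'
import cv2,numpy as np
for f in('top0','top3','top4','scene0','scene3','scene4'):
    im=cv2.imread(f'pics/{f}.png');h=cv2.cvtColor(im,cv2.COLOR_BGR2HSV)
    m=((h[:,:,0]>14)&(h[:,:,0]<26)&(h[:,:,1]>165)&(h[:,:,2]>120))
    x0,y0,x1,y1=(395,130,445,168) if 'top' in f else (100,240,165,256)
    x2,y2,x3,y3=(335,150,395,205) if 'top' in f else (170,220,220,290)
    print(f,'chute',m[y0:y1,x0:x1].sum(),'cup',m[y2:y3,x2:x3].sum())
print('px in top0/4 at lugs',[cv2.imread(f'pics/{f}.png')[v,u].tolist() for f in('top0','top4') for u,v in((402,157),(409,152),(421,148),(430,145))])
E
python3 -c "
from plan import *
hy=np.arctan2(EY[1],EY[0])
rel(*cuppose(PR,60,hy))"
```

```text
t: 8.52
ee_pos: [536.4, -102.7, 135.1]
orientation: [1.612, 2.059, -0.507]
ft_force: [-0.6, 0.1, -4.0]
width: 14.0
grasp_force: 30.0
top0 chute 295 cup 0
top3 chute 293 cup 0
top4 chute 0 cup 0
scene0 chute 28 cup 0
scene3 chute 27 cup 0
scene4 chute 0 cup 0
px in top0/4 at lugs [[57, 167, 225], [59, 170, 226], [58, 177, 231], [137, 164, 183], [143, 145, 145], [72, 77, 77], [232, 236, 233], [235, 240, 237]]
xyz [24.6, 0.5, 35.3] rot [-0.001, 0.0, 0.001] len 43 ang 0 deg -> tcp [ 537.  -102.6   92.1]
```

The chute is empty of brass. I'm lowering the cup to shut the gate.

```bash
python3 -m inch '[{"xyz":[2,0,3],"rot":[0,0,0]},{"xyz":[6,0,8.5],"rot":[0,0,0]},{"xyz":[11,0,15.5],"rot":[0,0,0]},{"xyz":[16,0.3,23],"rot":[0,0,0]},{"xyz":[21,0.4,30],"rot":[0,0,0]},{"xyz":[24,0.5,34],"rot":[0,0,0]},{"xyz":[25.5,0.5,36.5],"rot":[0,0,0]},{"xyz":[25.5,0.5,36.5],"rot":[0,0,0]},{"xyz":[25.5,0.5,36.5],"rot":[0,0,0]},{"xyz":[25.5,0.5,36.5],"rot":[0,0,0]}]'
python3 look.py 5; python3 -c "
from plan import *
hy=np.arctan2(EY[1],EY[0])
p=cuppose(PR+EY*150,58,hy);rel(*p);rel(*cuppose(PR+EY*150,90,hy),p)"
```

```text
t: 9.35
ee_pos: [537.2, -102.5, 90.8]
orientation: [1.612, 2.059, -0.507]
ft_force: [0.5, -0.6, -2.1]
width: 13.8
grasp_force: 30.0
top chute []
scene chute []
F [-0.6 -0.9 -2.8] M [ 0.61  0.21 -0.01] tcp [ 537.2 -102.5   91. ]
xyz [123.5, -0.3, -85.2] rot [0.0, 0.0, 0.0] len 150 ang 0 deg -> tcp [501.   43.1  90.1]
xyz [-18.3, 0.0, -26.2] rot [0.0, 0.0, 0.0] len 32 ang 0 deg -> tcp [501.   43.1 122.1]
```

```bash
python3 -m inch '[{"xyz":[4,0,-3],"rot":[0,0,0]},{"xyz":[14,0,-10],"rot":[0,0,0]},{"xyz":[30,0,-20.5],"rot":[0,0,0]},{"xyz":[48,0,-33],"rot":[0,0,0]},{"xyz":[66,0,-45.5],"rot":[0,0,0]},{"xyz":[84,0,-58],"rot":[0,0,0]},{"xyz":[102,0,-70],"rot":[0,0,0]},{"xyz":[115,0,-79],"rot":[0,0,0]},{"xyz":[121,0,-83.5],"rot":[0,0,0]},{"xyz":[123.5,0,-85],"rot":[0,0,0]},{"xyz":[123.5,0,-85],"rot":[0,0,0]}]'
python3 - <<'E'
from rim import *
for n in('top','scene'): cv2.imwrite(f'pics/{n}6.png',ctrl.get_image(n)[:,:,::-1])
o=ctrl.get_obs();q=R.from_rotvec(o['orientation']);D=q*RG.inv();c=o['ee_pos']-D.apply(OFF);print('held est',c,o['ft_force'])
z=c[2]+70
A={n:(cv2.imread(f'pics/{n}6.png'),cv2.imread(f'pics/{n}0.png').astype(int)) for n in('top','scene')}
print(rim('top',*A['top'],c[:2],z,230,380));print(rim('scene',*A['scene'],c[:2],z,120,300))
for n,b in(('top',(335,100,430,205)),('scene',(140,190,222,270))):
    x0,y0,x1,y1=b;d=np.abs(A[n][0].astype(int)-A[n][1]).sum(2)[y0:y1,x0:x1]>90;print(n,'changed px chute',d.sum(),np.argwhere(d)[::40].tolist()[:12])
h=cv2.cvtColor(A['top'][0],cv2.COLOR_BGR2HSV);u=proj(ctrl.camera_model('top'),[*c[:2],c[2]+10])[0].astype(int)
s=h[u[1]-15:u[1]+15,u[0]-15:u[0]+15];print('brass in cup px',((s[:,:,0]>14)&(s[:,:,0]<27)&(s[:,:,1]>130)).sum())
cv2.imwrite('pics/c6.png',np.hstack([cv2.resize(A['top'][0][100:220,300:430],None,fx=3,fy=3),cv2.resize(A['scene'][0][180:300,140:280],None,fx=3,fy=3)]))
hy=np.arctan2(EY[1],EY[0])
for f in (90,40): rel(*cuppose(TRAY,f,hy))
E
```

```text
t: 10.37
ee_pos: [500.9, 43.7, 89.6]
orientation: [1.611, 2.06, -0.506]
ft_force: [-0.2, 0.6, -2.6]
width: 13.8
grasp_force: 30.0
held est [514.0977979  -11.04056364  57.51620648] [ 0.27656483 -0.37323569 -2.67116522]
(array([513.14629176,  -6.89375693]), 45, np.float64(0.6150174295414527))
(array([518.84210087,  -8.950805  ]), 57, np.float64(2.6213384848577976))
top changed px chute 872 [[30, 92], [42, 85], [44, 94], [46, 94], [48, 89], [50, 77], [51, 88], [53, 72], [54, 86], [56, 74], [58, 71], [61, 66]]
scene changed px chute 1476 [[0, 18], [1, 19], [2, 23], [3, 31], [5, 18], [7, 19], [12, 5], [17, 5], [43, 44], [44, 71], [45, 71], [46, 66]]
brass in cup px 247
xyz [65.0, 103.8, -85.1] rot [-0.001, 0.0, 0.0] len 149 ang 0 deg -> tcp [577.2 166.5 122.1]
xyz [93.6, 103.8, -44.1] rot [-0.001, 0.0, 0.0] len 147 ang 0 deg -> tcp [577.2 166.5  72.1]
```

```bash
python3 -m inch '[{"xyz":[4,5,-4],"rot":[0,0,0]},{"xyz":[11,14,-10],"rot":[0,0,0]},{"xyz":[21,28,-20],"rot":[0,0,0]},{"xyz":[33,44,-29],"rot":[0,0,0]},{"xyz":[45,60,-38],"rot":[0,0,0]},{"xyz":[58,75,-44],"rot":[0,0,0]},{"xyz":[72,88,-47],"rot":[0,0,0]},{"xyz":[83,97,-46],"rot":[0,0,0]},{"xyz":[91,103,-44],"rot":[0,0,0]},{"xyz":[94,104,-44],"rot":[0,0,0]},{"xyz":[94,104,-44],"rot":[0,0,0]}]'
python3 -c "
from plan import *
hy=np.arctan2(EY[1],EY[0])
for f in (8,3): rel(*cuppose(TRAY,f,hy))
print(ctrl.get_obs()['qpos'].round(2))"
```

```text
t: 11.38
ee_pos: [577.2, 167.4, 71.0]
orientation: [1.612, 2.06, -0.509]
ft_force: [0.2, -1.3, -1.7]
width: 14.2
grasp_force: 30.0
xyz [17.0, -0.2, 25.8] rot [-0.001, 0.0, 0.001] len 31 ang 0 deg -> tcp [577.2 166.5  40.1]
xyz [19.9, -0.2, 29.9] rot [-0.001, 0.0, 0.001] len 36 ang 0 deg -> tcp [577.2 166.5  35.1]
[ 0.55  0.71  1.7  -0.68  1.05  0.75]
```

Descending slowly and watching the force for contact with the tray floor.

```bash
python3 -m inch '[{"xyz":[4,0,6],"rot":[0,0,0]},{"xyz":[8,0,13],"rot":[0,0,0]},{"xyz":[12,0,19],"rot":[0,0,0]},{"xyz":[15,0,23],"rot":[0,0,0]},{"xyz":[17,0,26],"rot":[0,0,0]},{"xyz":[18,0,27.5],"rot":[0,0,0]},{"xyz":[18,0,27.5],"rot":[0,0,0]},{"xyz":[18,0,27.5],"rot":[0,0,0]}]'
python3 -m inch '[{"xyz":[0.6,0,0.8],"rot":[0,0,0]},{"xyz":[1.1,0,1.6],"rot":[0,0,0]},{"xyz":[1.1,0,1.6],"rot":[0,0,0]},{"xyz":[1.1,0,1.6],"rot":[0,0,0]}]'
```

```text
t: 12.05
ee_pos: [577.7, 166.3, 38.9]
orientation: [1.612, 2.059, -0.507]
ft_force: [0.8, 0.7, -2.8]
width: 14.0
grasp_force: 30.0
t: 12.38
ee_pos: [578.0, 166.5, 37.8]
orientation: [1.612, 2.059, -0.506]
ft_force: [-1.0, 3.2, 5.2]
width: 13.7
grasp_force: 30.0
```

```bash
python3 -m inch '[{"xyz":[0,0,0],"rot":[0,0,0]},{"xyz":[0,0,0],"rot":[0,0,0]},{"xyz":[0,0,0],"rot":[0,0,0]},{"xyz":[0,0,0],"rot":[0,0,0]},{"xyz":[0,0,0],"rot":[0,0,0]},{"xyz":[0,0,0],"rot":[0,0,0]}]' 140
python3 -m inch '[{"xyz":[0,0,-8],"rot":[0,0,0]},{"xyz":[0,0,-20],"rot":[0,0,0]},{"xyz":[0,0,-45],"rot":[0,0,0]},{"xyz":[0,0,-80],"rot":[0,0,0]},{"xyz":[0,0,-115],"rot":[0,0,0]},{"xyz":[0,0,-140],"rot":[0,0,0]},{"xyz":[0,0,-150],"rot":[0,0,0]},{"xyz":[0,0,-150],"rot":[0,0,0]}]'
python3 - <<'E'
from rim import *
for n in('top','scene'): cv2.imwrite(f'pics/{n}7.png',ctrl.get_image(n)[:,:,::-1])
k=lambda f,u,v,w,h,s:cv2.resize(cv2.imread(f)[v:v+h,u:u+w],None,fx=s,fy=s,interpolation=cv2.INTER_CUBIC)
print(rim('top',cv2.imread('pics/top7.png'),cv2.imread('pics/top0.png').astype(int)*0,TRAY,74,200,380))
t=cv2.imread('pics/top7.png')
u=proj(ctrl.camera_model('top'),[*TRAY,74])[0];print(u)
cv2.imwrite('pics/c7.png',np.vstack([np.hstack([k('pics/top7.png',200,150,100,100,4),k('pics/scene7.png',260,200,100,100,4)]),np.zeros((0,800,3),np.uint8)]))
c8=np.hstack([k('pics/top7.png',335,100,100,50,4),k('pics/scene7.png',130,205,100,50,4)])
cv2.imwrite('pics/c7.png',np.vstack([cv2.imread('pics/c7.png'),c8]))
E
```

```text
t: 12.88
ee_pos: [577.6, 166.1, 36.8]
orientation: [1.612, 2.059, -0.507]
ft_force: [0.2, -0.4, 0.1]
width: 39.3
grasp_force: 0.0
t: 13.55
ee_pos: [557.7, 252.2, 162.7]
orientation: [1.611, 2.06, -0.499]
ft_force: [0.3, -0.8, 0.7]
width: 39.5
grasp_force: 0.0
(array([599.52658851, 109.82339781]), 12, np.float64(0.7323404956019856))
[243.46490625 189.05995724]
```

View pics/c7.png

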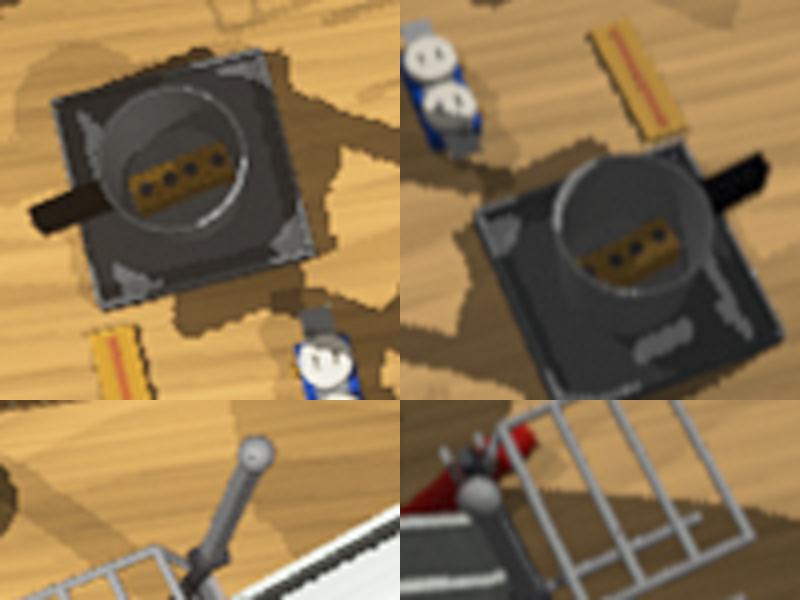

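The last view shows the cup standing upright in the tray with all four lugs in it. The latch ball is where it was, still open. Next is the latch.

```bash
cat >> plan.py <<'E'
HINGE=PR-51*EY+40*EX+5*EY
def latch(X,Z):
    x=np.r_[EY,0];y=np.r_[EX,0];x/=np.linalg.norm(x);y=y-x*(x@y);y/=np.linalg.norm(y)
    return np.r_[HINGE+X*EX,254+Z],R.from_matrix(np.c_[x,y,np.cross(x,y)])
E
python3 -c "
from plan import *
print(HINGE);rel(*latch(60,130))
p=latch(60,130);q=p[0]+[-60,150,0];rel(q,p[1])"
```

```text
[ 600.08  -191.266]
xyz [-487.8, -3.7, 67.2] rot [0.0, 0.61, 0.001] len 492 ang 35 deg -> tcp [ 658.3 -176.9  384. ]
xyz [-356.6, -25.8, -24.5] rot [0.0, 0.61, 0.001] len 358 ang 35 deg -> tcp [598.3 -26.9 384. ]
```

```bash
python3 -m inch '[{"xyz":[-20,0,-25],"rot":[0,0.03,0]},{"xyz":[-50,-3,-50],"rot":[0,0.1,0]},{"xyz":[-90,-6,-60],"rot":[0,0.2,0]},{"xyz":[-357,-26,-25],"rot":[0,0.61,0.001]},{"xyz":[-357,-26,-25],"rot":[0,0.61,0.001]},{"xyz":[-357,-26,-25],"rot":[0,0.61,0.001]},{"xyz":[-357,-26,-25],"rot":[0,0.61,0.001]},{"xyz":[-357,-26,-25],"rot":[0,0.61,0.001]},{"xyz":[-357,-26,-25],"rot":[0,0.61,0.001]},{"xyz":[-357,-26,-25],"rot":[0,0.61,0.001]},{"xyz":[-357,-26,-25],"rot":[0,0.61,0.001]},{"xyz":[-357,-26,-25],"rot":[0,0.61,0.001]}]' 255
python3 -c "
from plan import *
rel(*latch(60,130));print(ctrl.get_obs()['qpos'].round(2))"
```

```text
t: 14.65
ee_pos: [597.8, -28.5, 383.2]
orientation: [-1.941, -2.468, 0.001]
ft_force: [-0.6, 0.3, -0.6]
width: 0.7
grasp_force: 0.0
xyz [-158.5, 23.8, -0.9] rot [-0.002, -0.001, -0.004] len 160 ang 0 deg -> tcp [ 658.3 -176.9  384. ]
[-0.07  0.25  1.51  0.    1.39 -0.31]
```

```bash
python3 -m inch '[{"xyz":[-20,14,-1],"rot":[0,0,0]},{"xyz":[-55,24,-1],"rot":[0,0,-0.004]},{"xyz":[-95,24,-1],"rot":[-0.002,-0.001,-0.004]},{"xyz":[-130,24,-1],"rot":[-0.002,-0.001,-0.004]},{"xyz":[-150,24,-1],"rot":[-0.002,-0.001,-0.004]},{"xyz":[-158.5,24,-1],"rot":[-0.002,-0.001,-0.004]},{"xyz":[-158.5,24,-1],"rot":[-0.002,-0.001,-0.004]},{"xyz":[-158.5,24,25],"rot":[-0.002,-0.001,-0.004]},{"xyz":[-158.5,24,55],"rot":[-0.002,-0.001,-0.004]},{"xyz":[-158.5,24,74],"rot":[-0.002,-0.001,-0.004]},{"xyz":[-158.5,24,74],"rot":[-0.002,-0.001,-0.004]}]'
python3 -c "
from plan import *
for a in ((45,55),(17.5,55),(-41.5,4)): rel(*latch(*a))"
```

```text
t: 15.57
ee_pos: [656.8, -171.7, 305.3]
orientation: [-1.926, -2.473, 0.003]
ft_force: [0.2, -0.5, 0.0]
width: 0.5
grasp_force: 0.0
xyz [-5.3, -14.8, -3.7] rot [-0.005, -0.004, 0.005] len 16 ang 0 deg -> tcp [ 643.8 -180.5  309. ]
xyz [-5.1, -42.3, -3.5] rot [-0.005, -0.004, 0.005] len 43 ang 0 deg -> tcp [ 617.1 -187.1  309. ]
xyz [-5.1, -101.0, 47.8] rot [-0.005, -0.004, 0.005] len 112 ang 0 deg -> tcp [ 559.8 -201.2  258. ]
```

```bash
python3 -m inch '[{"xyz":[0,0,0],"rot":[0,0,0]},{"xyz":[0,0,0],"rot":[0,0,0]},{"xyz":[0,0,0],"rot":[0,0,0]}]'
python3 -c "
from plan import *
for a in ((45,55),(17.5,55),(-41.5,4)): rel(*latch(*a))"
```

```text
t: 15.82
ee_pos: [660.6, -174.3, 313.0]
orientation: [1.928, 2.473, 0.004]
ft_force: [-0.5, 0.3, 0.9]
width: 0.3
grasp_force: 0.0
xyz [-1.9, -17.8, 3.9] rot [0.005, 0.002, 0.004] len 18 ang 0 deg -> tcp [ 643.8 -180.5  309. ]
xyz [-1.8, -45.3, 3.8] rot [0.005, 0.002, 0.004] len 46 ang 0 deg -> tcp [ 617.1 -187.1  309. ]
xyz [-1.4, -104.6, 54.5] rot [0.005, 0.002, 0.004] len 118 ang 0 deg -> tcp [ 559.8 -201.2  258. ]
```

```bash
python3 -m inch '[{"xyz":[-1.5,-16,1],"rot":[0,0,0]},{"xyz":[-1.5,-30,1],"rot":[0,0,0]},{"xyz":[-1.5,-43.5,1],"rot":[0,0,0]},{"xyz":[-1.5,-51,1.5],"rot":[0,0,0]},{"xyz":[-1.5,-58,2],"rot":[0,0,0]},{"xyz":[-1.5,-65,4],"rot":[0,0,0]},{"xyz":[-1.5,-71.5,6.5],"rot":[0,0,0]},{"xyz":[-1.5,-83.5,14.5],"rot":[0,0,0]},{"xyz":[-1.5,-93,25],"rot":[0,0,0]},{"xyz":[-1.5,-99.5,38],"rot":[0,0,0]},{"xyz":[-1.5,-99.5,38],"rot":[0,0,0]},{"xyz":[-1.5,-99.5,38],"rot":[0,0,0]}]'
python3 - <<'E'
from plan import *
for n in('top','scene'): cv2.imwrite(f'pics/{n}8.png',ctrl.get_image(n)[:,:,::-1])
rel(*latch(-41.5,4))
# ball expected along its arc; where does it show now?
for th in (0,.25,.5,1.68):
    P=np.r_[HINGE-97*np.cos(th)*EX,254+97*np.sin(th)];print(th,[proj(ctrl.camera_model(n),P)[0].round(0) for n in('top','scene')])
for n in('top','scene'):
    d=np.abs(cv2.imread(f'pics/{n}8.png').astype(int)-cv2.imread(f'pics/{n}7.png')).sum(2);u=proj(ctrl.camera_model(n),np.r_[HINGE+10*EX,350])[0].astype(int)
    print(n,'change at old ball',d[u[1]-3:u[1]+4,u[0]-3:u[0]+4].mean())
E
```

```text
t: 16.82
ee_pos: [563.2, -200.5, 272.1]
orientation: [1.933, 2.476, 0.002]
ft_force: [0.1, -0.8, -0.4]
width: 0.5
grasp_force: 0.0
xyz [0.6, -4.6, 15.3] rot [0.004, 0.001, 0.003] len 16 ang 0 deg -> tcp [ 559.8 -201.2  258. ]
0 [array([409., 183.]), array([144., 212.])]
0.25 [array([413., 179.]), array([140., 206.])]
0.5 [array([414., 171.]), array([138., 202.])]
1.68 [array([399., 113.]), array([149., 228.])]
top change at old ball 348.9183673469388
scene change at old ball 262.51020408163265
```

```bash
python3 -m inch '[{"xyz":[0,-2,4],"rot":[0,0,0]},{"xyz":[0,-3,8],"rot":[0,0,0]},{"xyz":[0,-3,11],"rot":[0,0,0]},{"xyz":[0,-3,13],"rot":[0,0,0]},{"xyz":[0,-3,14.5],"rot":[0,0,0]},{"xyz":[0,-3,14.5],"rot":[0,0,0]},{"xyz":[0,-3,14.5],"rot":[0,0,0]}]'
python3 -m inch '[{"xyz":[0,0,0.8],"rot":[0,0,0]},{"xyz":[0,0,1.5],"rot":[0,0,0]},{"xyz":[0,0,1.5],"rot":[0,0,0]},{"xyz":[0,0,1.5],"rot":[0,0,0]}]'
```

```text
t: 17.5
ee_pos: [560.7, -201.2, 258.3]
orientation: [1.931, 2.475, 0.002]
ft_force: [-2.1, 0.4, 3.8]
width: 0.5
grasp_force: 1.5
t: 17.83
ee_pos: [560.7, -201.3, 258.1]
orientation: [1.931, 2.474, 0.003]
ft_force: [-4.8, 2.1, 12.0]
width: 0.3
grasp_force: 5.9
```

Firm contact at z = 258 mm, which is the bar's top when shut. I'm retreating upwards and checking.

```bash
python3 -m inch '[{"xyz":[0,0,-5],"rot":[0,0,0]},{"xyz":[0,0,-25],"rot":[0,0,0]},{"xyz":[0,0,-60],"rot":[0,0,0]},{"xyz":[0,0,-95],"rot":[0,0,0]},{"xyz":[25,0,-125],"rot":[0,0,0]},{"xyz":[60,0,-130],"rot":[0,0,0]},{"xyz":[100,0,-130],"rot":[0,0,0]},{"xyz":[140,0,-130],"rot":[0,0,0]},{"xyz":[180,0,-130],"rot":[0,0,0]},{"xyz":[200,0,-130],"rot":[0,0,0]},{"xyz":[200,0,-130],"rot":[0,0,0]}]'
python3 - <<'E'
from plan import *
f={}
for n in('top','scene'):
    im=ctrl.get_image(n)[:,:,::-1].copy();f[n]=im;cv2.imwrite(f'pics/{n}9.png',im);m=ctrl.camera_model(n)
    b=cv2.imread(f'pics/{n}0.png').astype(int);d=np.abs(im.astype(int)-b).sum(2)
    for th in (0,.15,.4):
        u=proj(m,np.r_[HINGE-97*np.cos(th)*EX,254+97*np.sin(th)])[0].astype(int)
        s=im[u[1]-2:u[1]+3,u[0]-2:u[0]+3].reshape(-1,3);print(n,th,u,'mean bgr',s.mean(0).round(0),'change',d[u[1]-2:u[1]+3,u[0]-2:u[0]+3].mean().round(0))
    # gray ball blob near the shut position, present now and not before
    u=proj(m,np.r_[HINGE-97*EX,254])[0].astype(int);y,x=u[1]-22,u[0]-22
    sat=cv2.cvtColor(im,cv2.COLOR_BGR2GRAY)[y:y+44,x:x+44]
    c=cv2.HoughCircles(cv2.resize(sat,None,fx=4,fy=4,interpolation=cv2.INTER_CUBIC),cv2.HOUGH_GRADIENT,1,40,param1=80,param2=14,minRadius=12,maxRadius=24)
    if c is not None: f[n+'c']=c[0,0,:2]/4+[x,y];print(n,'circles',[(p[:2]/4+[x,y]).round(1).tolist()+[p[2]/4] for p in c[0][:3]],'shut expected',u)
if 'topc' in f and 'scenec' in f: print('ball',tri([ray(ctrl.camera_model(n),*f[n+'c']) for n in('top','scene')]),'shut',np.r_[HINGE-97*EX,254])
E
```

```text
t: 18.75
ee_pos: [510.8, -4.0, 386.7]
orientation: [1.927, 2.479, 0.004]
ft_force: [0.6, 0.1, -0.2]
width: 0.1
grasp_force: 0.0
top 0 [409 183] mean bgr [110. 125. 130.] change 155.0
top 0.15 [411 180] mean bgr [110. 125. 130.] change 75.0
top 0.4 [413 174] mean bgr [110. 125. 130.] change 124.0
scene 0 [143 211] mean bgr [ 95. 101. 105.] change 131.0
scene 0.15 [141 207] mean bgr [ 89. 136. 170.] change 7.0
scene 0.4 [139 203] mean bgr [ 89. 139. 175.] change 18.0
scene circles [[137.4, 221.6, np.float32(3.85)]] shut expected [143 211]
```

```bash
python3 -c "
from workcell import ctrl
print(ctrl.close_job())"
```

```text
the job is handed in; nothing more can be done
None
```

The job is handed in at about 19 s: the cup stands upright in the tray with all four lugs in it, and the gate is shut with the latch bar down. The latch and gate are judged from bar contact at 258 mm and scene-camera pixels, because the arm blocked the top view; I didn't re-check the bystanders with the cameras.

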